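# Take the narrow-headed battery pack out of the raked charging bin

## Task

Take the battery pack with the narrow head out of the charging bin and stand it upright in the kidney dish. A caught pack will not pull out: press it down along its slanting bay, gently, until its push-push catch lets go and it springs up, then pinch it and draw it out. Leave the two wide-headed packs caught in their bays, do not ram the pack onto the contacts at the bottom of its bay, and leave the other things on the cart where they are.

Things in the scene. Friction and masses are not known exactly. Their poses are not given: they have to be found in the camera images.
- charger: white bench charger with a slanting dark top, fixed to the cart, 131 x 168 mm and 122 mm high at its back, 93 mm at its front. Origin on the table under the centre of the slanting deck; z up, -x its front (its yaw varies). The housing reaches from 45 mm before the origin to 88 mm behind it.
- bin: the charger's dark slanting block with three bays in a row. Origin at the centre of the deck (its upper face, 78 x 158 mm, 108 mm above the table there); z is the axis of all bays, up out of the deck, leaning 0.35 rad from vertical to the charger's front; y along the row. Bay mouths at y = -46, 0, +46 mm, each 46.5 mm (x) by 26.5 mm (y), straight-walled for 76 mm of depth.
- narrow_pack: THE PACK TO TAKE: black battery pack, section 44 mm (x) by 24 mm (y) up to 52 mm from its underside, then a head 26 mm (x) by 24 mm (y); 84 mm high, 0.06 to 0.12 kg. Origin at the centre of its underside, z to its top. It starts caught in any one of the bays, axes parallel to the bin's, origin at z = -72 mm of the bin (top 12 mm above the deck).
- pack_press (a point): centre of the flat top of narrow_pack, where to press along the bay, against a spring (6 to 9 N). The bays are worn: the catch swings away, for good, somewhere 2 to 8 mm down, differently in each bay, and 2 mm further the pack meets its contacts hard: feel for it. Let off the press and the spring lifts it to 28 mm above its start (top 40 mm above the deck), loose, 1.25 mm play each side.
- pack_grip (a point): point on the axis of narrow_pack 8 mm below its top, middle of the 24 mm (y) thick head: pinch it here across y once it has sprung up (the tips stay above the deck and the other packs), then draw it 76 mm or more along the bay. While caught, a steel catch in a pocket of its back (+x) face holds it against pulling.
- wide_pack_0: one of two packs of the same section and height as narrow_pack but with a head as wide as the body, 44 x 24 mm; caught in another bay, top 12 mm above the deck. To be left caught. Origin and axes as narrow_pack.
- wide_pack_1: the other wide-headed pack, as wide_pack_0.
- dish: stainless kidney dish, loose, 93 mm (x) by 202 mm (y), rim 35 mm high, 0.19 kg. Origin at the centre of its underside, z up. Flat inner floor 5 mm above the table, free of the curved walls for x from -28 to 22 mm and y from -45 to 45 mm; the pack stands in it with its 24 mm side along the dish's x.
- oximeter: bystander: clip oximeter 60 x 33 x 33 mm; origin at the centre of its underside.
- plaster_box: bystander: small card box 45 x 70 x 32 mm; origin at the centre of its underside.
- needle_box: bystander: card box 52 x 78 x 40 mm; origin at the centre of its underside.
- swab_box: bystander: card box 58 x 98 x 48 mm; origin at the centre of its underside.
- vial_a: bystander: glass vial, 24 mm across, 46 mm high; origin at the centre of its underside.
- vial_b: bystander: glass vial as vial_a.
Not all that is in view belongs to the job. What is shaped like the wide_pack_0 but red is not meant.

How it is judged:
By the outcome, as a careful person would: the job done as asked, in the order asked, and still so for the second after the job is handed in, with the robot touching nothing.
It also fails if it takes over 48 s, if anything falls off the work surface, if the arm or the gripper's body presses on something with over 40 N, if the wrist force passes 120 N, or if a joint passes its speed limit or range.

## Robot

A 6-joint arm with a two-finger parallel gripper is mounted at the origin on a cart in front of the work surface, level with it; the furniture and walls round the work are solid. World frame = base frame: x ahead of the robot, y to its left, z up, the work surface at z = 0. Lengths are in mm, angles in rad, forces in N, time in s.
With the tool pointing down it reaches from about 275 to 1000 mm from the base axis. Payload 8.4 kg.
Tool frame: the origin (TCP) lies midway between the tips of the shut fingers; the grasp point (between the pads) lies grip_depth behind it (grip_depth is the distance from the TCP to the grasp point, in mm); z points along the fingers, y is the line along which they close (so a half turn about z gives the same grasp; the last joint's range is limited). The gripper opens to 85 mm and grips with 20 to 120 N. Pads are 22 mm wide; open, the fingers measure 114 mm over their backs; the gripper's body (76 mm by 85 mm) begins 54 mm behind the grasp point. The pads swing forward as they close: fully open they stand 13 mm farther back than shut.
Start: joints at [1.276, 0.353, 1.633, -0, 1.155, -0.002], TCP at [180.395, 598.403, 231.281] pointing down, gripper open.
Joint ranges: [-2.63, 2.63], [-0.92, 2.1], [0.06, 2.66], [-1.3, 4.44], [0, 2.69], [-3.02, 3.02]. Speed limits (rad/s): [2.22, 2.22, 2.79, 3.14, 3.14, 3.14].

## Interface

Orientations are given as [roll, pitch, yaw] about the fixed x, y, z axes, in that order (R = Rz(yaw) Ry(pitch) Rx(roll)).
In Python, from rig import * gives the robot as it stands.
- The arm moves only by the shell command python3 -m creep 'ROWS' [FORCE]. ROWS is JSON, a list of rows, each an object of numbers: "x", "y", "z": the shift along the tool's x, y, z in mm; "rx", "ry", "rz": the turn, a rotation vector about the tool's x, y, z in rad; "hand": the finger opening in mm, from 0 to 85.4. A call has 1 to 20 rows; each row shifts and turns the commanded pose from where the row before left it, along the tool's axes as they then stand; what a row does not reach is not made up. A row lasts 1/8 s, in which the tool goes at most 62.5 mm and 10.7 degrees, less where a joint would pass 70% of its speed; a pose out of reach is approached as far as the arm can. A call with a gripper value outside its range is refused whole. The fingers move at their own pace and stop on an object; FORCE is the grip in N (left out, the last holds). Time passes only in rows, so rows that do not move let the fingers close. It gives the time, the measured TCP pose, the force, the opening and the grip force at its end, in the units of the state.
- sense(): the state, without advancing time (a new reading comes with each control period).
- grab_frame(name): name is "scene" or "side" or "wrist"; returns the picture (480x640x3 uint8, red, green, blue); there is no depth.
- get_calibration(name): a dict with "K" (3x3 intrinsics, pixels), "R" (3x3) and "t" (3): a world point X has camera coordinates R X + t. Camera axes: x right, y down, z forward; pixel columns grow to the right and rows downward; lengths in mm; the calibration is good to about 2 mm. A picture is of the moment at which its call begins: read the wrist's pose just before it. get_calibration takes no time and is no camera call; for the wrist camera it gives the pose at the moment of the call.
- sign_off(): hands the job in; it is judged then, once.
The state is a dict: "clock": time; "qpos": joint angles; "qvel": joint speeds; "joint_efforts": joint torques, N m; "eef_pos": TCP position; "tcp_rot": TCP orientation; "contact_force": force on the tool from outside, world axes, zero at the start; "wrist_torque": the same for the moment, N m; "opening": opening from 0.0 (shut) to 1.0 (fully open); "grasp_force": force on a finger pad.
Only numpy, scipy, OpenCV 4.12 (cv2) and the standard library are available. Lean on these libraries where they do the work, as an engineer would, in place of code of your own. Each camera call takes 0.05 s, during which the arm holds its last target. There are 200 camera calls.

## Working session

There is one attempt and no reset: what is moved stays moved. The work goes in short steps, Python scripts to look and compute and a shell command to move; the robot and the scene stay as the last step left them, time stands still between calls to the robot, and variables do not carry over. Pictures are saved under pics/ and viewed, at most 10 in all, crops included, and the job is handed in when it is done.

```bash
ls; mkdir -p pics; python3 - <<'E'
from rig import *
import cv2,numpy as np
for n in("scene","side"):
    f=grab_frame(n);cv2.imwrite(f"pics/{n}0.png",f[:,:,::-1])
    c=get_calibration(n);print(n,np.round(c["K"],1).tolist(),np.round(c["R"],3).tolist(),np.round(c["t"],1).tolist())
print(sense())
E
```

```text
pics
scene [[472.6, 0.0, 322.6], [0.0, 472.6, 233.0], [0.0, 0.0, 1.0]] [[-0.828, -0.561, -0.009], [-0.408, 0.613, -0.676], [0.384, -0.557, -0.736]] [473.1, 293.4, 770.0]
side [[443.2, 0.0, 309.8], [0.0, 443.2, 230.3], [0.0, 0.0, 1.0]] [[0.87, -0.494, 0.016], [-0.212, -0.404, -0.89], [0.446, 0.77, -0.456]] [-455.1, 212.4, 773.5]
{'clock': 0.1, 'qpos': array([ 1.27561949e+00,  3.53538967e-01,  1.63407573e+00, -4.40013367e-06,
        1.15519852e+00, -2.40368654e-03]), 'qvel': array([-7.73131450e-05, -7.94695942e-04, -9.14038333e-04, -2.93702777e-04,
       -5.07343225e-04, -8.63091382e-05]), 'joint_efforts': array([ 1.60869445e-04, -6.06356406e+01, -3.42818820e+01, -1.98694028e-05,
        4.10808512e-03,  1.82609017e-05]), 'eef_pos': array([180.25758934, 597.98827041, 230.65485704]), 'tcp_rot': array([-3.14037208e+00,  1.08953720e-06,  2.84882128e+00]), 'contact_force': array([-0.43769314, -0.17618602,  0.15077545]), 'wrist_torque': array([ 0.00879683,  0.01582466, -0.01742045]), 'grasp_force': 0.0, 'opening': 1.0030403461805786}
```

View pics/scene0.png

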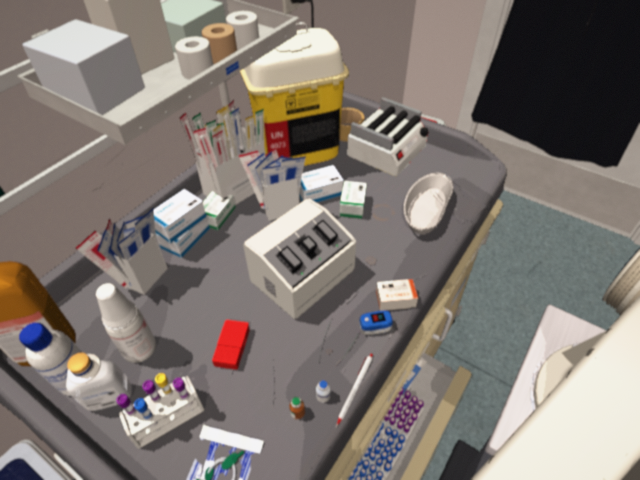

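View pics/side0.png

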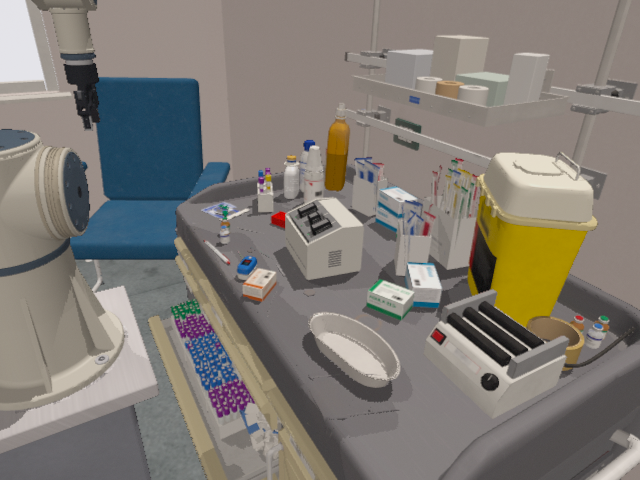

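Scene: the charger is at about (300,255), with packs at (290,260), (309,246) and (327,233). The red decoy is at (231,344) and the kidney dish at (428,205). I'll enlarge the charger in both views to tell the heads apart and get feature pixels.

```bash
python3 - <<'E'
import cv2,numpy as np
a=cv2.imread("pics/scene0.png")[190:320,235:365];b=cv2.imread("pics/side0.png")[185:285,275:375]
a=cv2.resize(a,(400,400),interpolation=cv2.INTER_CUBIC);b=cv2.resize(b,(400,400),interpolation=cv2.INTER_CUBIC)
cv2.imwrite("pics/crop0.png",np.hstack([a,b]))
E
```

```text
(no output)
```

View pics/crop0.png

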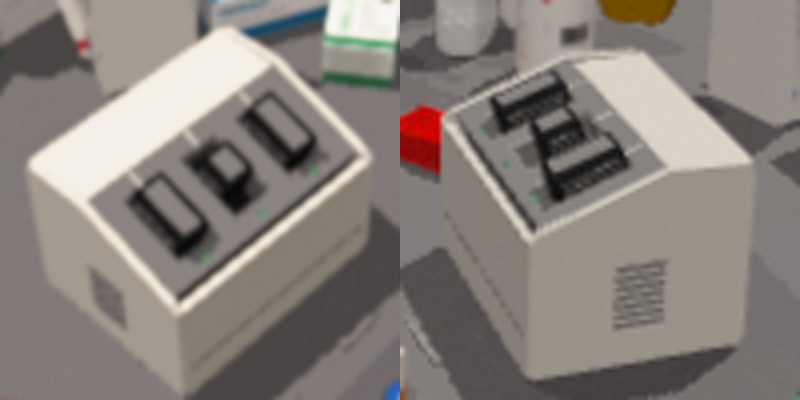

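In the crop, the middle pack at scene (310,242) and side (315,217) has the short, narrow head. The outer two at (291,259) and (327,232) are wide. So the middle one is the target. Next: triangulate the deck corners and the dish.

```bash
cat > h.py <<'E'
from rig import *
import cv2,numpy as np
from scipy.spatial.transform import Rotation as Ro
def ray(c,p):
    K,R,t=map(np.array,(c["K"],c["R"],c["t"])); d=R.T@np.linalg.inv(K)@[*p,1]; return -R.T@t,d/np.linalg.norm(d)
def tri(c1,p,c2,q):
    o,d=ray(c1,p);s,e=ray(c2,q); k=np.linalg.lstsq(np.c_[d,-e],s-o,rcond=None)[0]
    a,b=o+k[0]*d,s+k[1]*e; return (a+b)/2,np.linalg.norm(a-b)
def onz(c,p,z):
    o,d=ray(c,p); return o+d*(z-o[2])/d[2]
def pix(c,X):
    v=np.array(c["K"])@(np.array(c["R"])@X+c["t"]); return v[:2]/v[2]
E
python3 - <<'E'
from h import *
a,b=get_calibration("scene"),get_calibration("side")
S=lambda x,y:(235+x*.325-.34,190+y*.325-.34); D=lambda x,y:(275+(x-400)/4-.4,185+y/4-.4)
P=[]
for n,p,q in [("backL",(90,200),(570,65)),("backR",(270,68),(667,168)),("frontR",(362,158),(532,232)),("frontL",(180,300),(447,118)),("pack",(230,160),(558,125))]:
    X,e=tri(a,S(*p),b,D(*q));print(n,X.round(1),round(e,1));P.append(X)
B=np.array(P[:4]);print("c",B.mean(0).round(1),"len",np.linalg.norm(B[0]-B[1]),np.linalg.norm(B[2]-B[3]),"w",np.linalg.norm(B[0]-B[3]),np.linalg.norm(B[1]-B[2]))
y=B[0]+B[3]-B[1]-B[2];x=B[0]+B[1]-B[2]-B[3];print("yaw y",np.arctan2(-y[0],y[1]),"yaw x",np.arctan2(x[1],x[0]),"tilt",np.arctan2(x[2],np.hypot(*x[:2])),(x/2).round(1),(y/2).round(1))
# dish rim
for n,c,bx in (("scene",a,(395,165,70,85)),("side",b,(300,305,108,90))):
    im=cv2.imread(f"pics/{n}0.png");x0,y0,w,h=bx;r=im[y0:y0+h,x0:x0+w];hsv=cv2.cvtColor(r,cv2.COLOR_BGR2HSV)
    m=(hsv[...,2]>135).astype(np.uint8)*255
    m=cv2.morphologyEx(m,cv2.MORPH_CLOSE,np.ones((5,5)))
    C=max(cv2.findContours(m,0,1)[0],key=cv2.contourArea)[:,0]+[x0,y0]
    W=np.array([onz(c,p,35)[:2] for p in C]);rr=cv2.minAreaRect(W.astype(np.float32));print(n,"dish rect",rr,len(C))
    box=cv2.boxPoints(rr)
    v=cv2.resize(im,None,fx=1,fy=1);cv2.polylines(v,[C.reshape(-1,1,2)],True,(0,0,255),1)
    cv2.imwrite(f"pics/d_{n}.png",cv2.resize(v[y0-15:y0+h+15,x0-15:x0+w+15],(400,400)))
cv2.imwrite("pics/dish.png",np.hstack([cv2.imread("pics/d_scene.png"),cv2.imread("pics/d_side.png")]))
E
```

```text
backL [613.  124.1 117.8] 1.6
backR [586.6 -24.1 118.8] 0.7
frontR [509.7 -11.8  92.8] 0.2
frontL [537.1 139.3  92.8] 4.0
pack [563.2  53.  117.7] 1.2
c [561.6  56.9 105.5] len 150.520268135073 153.5273651676903 w 81.35966496470196 82.16393838530091
yaw y -0.17792090802902394 yaw x -0.17738923295013848 tilt 0.31749719428880585 [ 76.4 -13.7  25.5] [ 26.9 149.6  -0.5]
scene dish rect ((464.3526916503906, -260.7091979980469), (93.59663391113281, 204.0756072998047), 9.592577934265137) 152
side dish rect ((474.27960205078125, -260.9082336425781), (124.82329559326172, 202.9783935546875), 6.138111114501953) 279
```

View pics/dish.png

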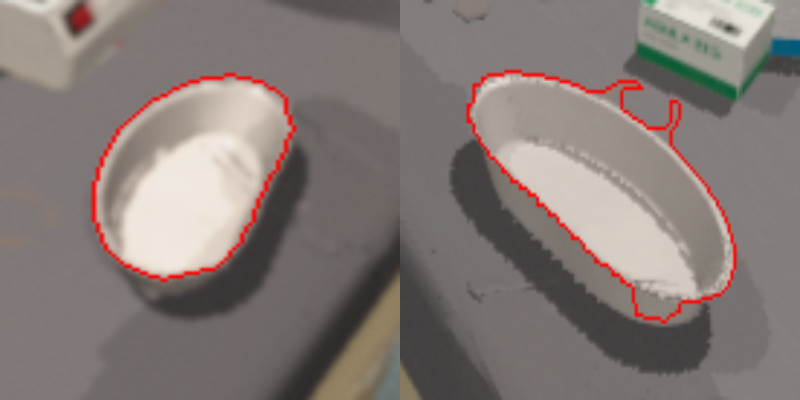

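The dish rectangle of 93.6 x 204 mm matches the stated size: centre (464,-261), yaw about 0.17. The side contour leaks into the background, so I use the scene one. The deck corners fit too (153 x 82 mm, tilt 0.32, yaw -0.177). Next, move above the bay along its axis.

```bash
cat >> h.py <<'E'
YAW=-0.177
def Rbin(yaw=YAW): return (Ro.from_euler('z',yaw)*Ro.from_euler('y',-0.35)).as_matrix()
def Rtool(yaw=YAW): return Rbin(yaw)@np.diag([-1,1,-1.])
def go(P,R):
    s=sense();R0=Ro.from_euler('xyz',s["tcp_rot"]).as_matrix()
    print("rot in tool",Ro.from_matrix(R0.T@R).as_rotvec().round(3),"then shift",(R.T@(np.array(P)-s["eef_pos"])).round(1),"shift in old axes",(R0.T@(np.array(P)-s["eef_pos"])).round(1))
E
python3 - <<'E'
from h import *
import rig;print([n for n in dir(rig) if not n.startswith('_')],globals().get("grip_depth"))
C=np.array([561.6,55,108]);go(C+Rbin()[:,2]*140,Rtool())
E
```

```text
['MotionError', 'get_calibration', 'grab_frame', 'grip_depth', 'sense', 'sign_off'] 18.700000000000003
rot in tool [-0.021 -0.35  -0.114] then shift [-400.4 -467.4  136.7] shift in old axes [-474.1 -415.4   -8.3]
```

```bash
python3 -m creep '[{"z":-30,"hand":0},{"x":-29.5,"y":-26},{"x":-29.5,"y":-26},{"x":-29.5,"y":-26},{"x":-29.5,"y":-26},{"x":-29.5,"y":-26},{"x":-29.5,"y":-26},{"x":-29.5,"y":-26},{"x":-29.5,"y":-26},{"x":-29.5,"y":-26},{"x":-29.5,"y":-26},{"x":-29.5,"y":-26},{"x":-29.5,"y":-26},{"x":-29.5,"y":-26},{"x":-29.5,"y":-26},{"x":-29.5,"y":-26},{"x":-29.5,"y":-26},{"z":22},{"ry":-0.175,"rz":-0.057},{"ry":-0.175,"rz":-0.057,"rx":-0.02}]' 40
python3 - <<'E'
from h import *
C=np.array([561.6,55,108]);go(C+Rbin()[:,2]*140,Rtool());
c=get_calibration("wrist");f=grab_frame("wrist");cv2.imwrite("pics/w1.png",f[:,:,::-1]);np.savez("w1.npz",**{k:np.array(c[k]) for k in "KRt"})
for X in ([0,0,0],[39,79,0],[39,-79,0],[-39,79,0],[-39,-79,0],[0,0,12]): print(X,pix(c,C+Rbin()@X).round())
E
```

```text
rot in tool [-0.021 -0.35  -0.114] then shift [-400.4 -467.4  136.7] shift in old axes [-474.1 -415.4   -8.3]
[0, 0, 0] [ -8. 628.]
[39, 79, 0] [ 55. 656.]
[39, -79, 0] [-66. 664.]
[-39, 79, 0] [ 50. 591.]
[-39, -79, 0] [-70. 600.]
[0, 0, 12] [-18. 638.]schema error: expected keys x, y, z, rx, ry, rz, hand
```

View pics/w1.png

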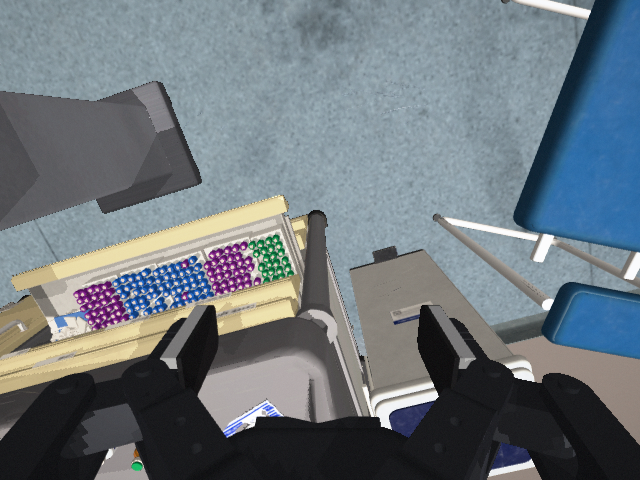

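The wrist view shows only the floor and drawer because the arm didn't move. Every row needs all seven keys, so I'm resending with them.

```bash
python3 -m creep '[{"x":0,"y":0,"z":-30,"rx":0,"ry":0,"rz":0,"hand":0},{"x":-31.5,"y":-27.7,"z":0,"rx":0,"ry":0,"rz":0,"hand":0},{"x":-31.5,"y":-27.7,"z":0,"rx":0,"ry":0,"rz":0,"hand":0},{"x":-31.5,"y":-27.7,"z":0,"rx":0,"ry":0,"rz":0,"hand":0},{"x":-31.5,"y":-27.7,"z":0,"rx":0,"ry":0,"rz":0,"hand":0},{"x":-31.5,"y":-27.7,"z":0,"rx":0,"ry":0,"rz":0,"hand":0},{"x":-31.5,"y":-27.7,"z":0,"rx":0,"ry":0,"rz":0,"hand":0},{"x":-31.5,"y":-27.7,"z":0,"rx":0,"ry":0,"rz":0,"hand":0},{"x":-31.5,"y":-27.7,"z":0,"rx":0,"ry":0,"rz":0,"hand":0},{"x":-31.5,"y":-27.7,"z":0,"rx":0,"ry":0,"rz":0,"hand":0},{"x":-31.5,"y":-27.7,"z":0,"rx":0,"ry":0,"rz":0,"hand":0},{"x":-31.5,"y":-27.7,"z":0,"rx":0,"ry":0,"rz":0,"hand":0},{"x":-31.5,"y":-27.7,"z":0,"rx":0,"ry":0,"rz":0,"hand":0},{"x":-31.5,"y":-27.7,"z":0,"rx":0,"ry":0,"rz":0,"hand":0},{"x":-31.5,"y":-27.7,"z":0,"rx":0,"ry":0,"rz":0,"hand":0},{"x":-31.5,"y":-27.7,"z":0,"rx":0,"ry":0,"rz":0,"hand":0},{"x":0,"y":0,"z":20,"rx":-0.01,"ry":-0.175,"rz":-0.057,"hand":0},{"x":0,"y":0,"z":0,"rx":-0.01,"ry":-0.175,"rz":-0.057,"hand":0},{"x":0,"y":0,"z":0,"rx":0,"ry":0,"rz":0,"hand":0}]' 40
python3 - <<'E'
from h import *
C=np.array([561.6,55,108]);go(C+Rbin()[:,2]*140,Rtool());
c=get_calibration("wrist");f=grab_frame("wrist");cv2.imwrite("pics/w2.png",f[:,:,::-1]);np.savez("w2.npz",**{k:np.array(c[k]) for k in "KRt"})
for X in ([0,0,0],[39,79,0],[39,-79,0],[-39,79,0],[-39,-79,0],[0,0,12]): print(X,pix(c,C+Rbin()@X).round())
E
```

```text
clock: 2.52
eef_pos: [509.6, 64.0, 239.8]
tcp_rot: [-3.14, 0.348, 2.966]
contact_force: [-0.2, -0.2, 0.6]
opening: -0.004
grasp_force: 0.0
rot in tool [-0.001 -0.002  0.001] then shift [-4.4  0.3  1.9] shift in old axes [-4.4  0.3  1.9]
[0, 0, 0] [318. 231.]
[39, 79, 0] [407. 273.]
[39, -79, 0] [229. 273.]
[-39, 79, 0] [415. 185.]
[-39, -79, 0] [222. 185.]
[0, 0, 12] [318. 235.]
```

View pics/w2.png

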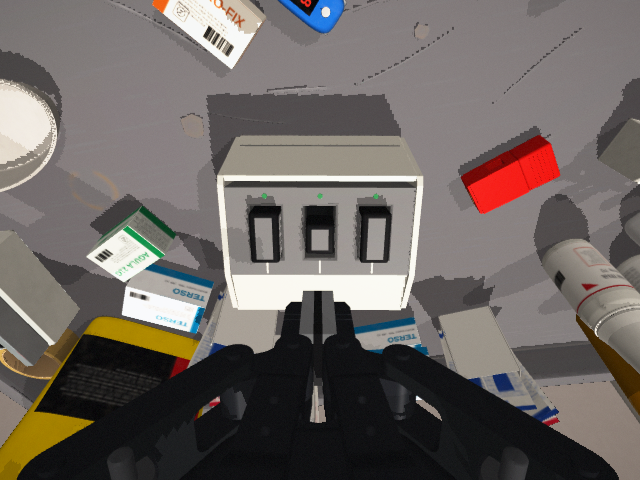

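The wrist view shows the wide packs' tops at (263,240) and (373,240). The narrow head's top is at about (320,240) in the middle bay, 5 px below the prediction. I'll measure it from the top faces.

```bash
python3 - <<'E'
from h import *
c=np.load("w2.npz");im=cv2.imread("pics/w2.png")
g=cv2.cvtColor(im,cv2.COLOR_BGR2GRAY)
C=np.array([561.6,55,108]);R=Rbin();n=R[:,2]
def onp(p,h):
    o,d=ray(c,p);q=C+n*h;return R.T@(o+d*(n@(q-o))/(n@d)-C)
for x0,y0,x1,y1 in ((248,206,282,263),(303,206,336,260),(357,206,392,263)):
    r=g[y0:y1,x0:x1];L=cv2.connectedComponentsWithStats((r>85).astype(np.uint8))
    for s,ct in list(zip(L[2],L[3]))[1:]:
        if s[4]>150:
            X=(s[0]+x0-.5,s[1]+y0-.5);Y=(X[0]+s[2],X[1]+s[3]);print(s+[x0,y0,0,0,0],onp(((X[0]+Y[0])/2,(X[1]+Y[1])/2),12).round(1),(onp(Y,12)-onp(X,12)).round(1))
for p in((231,275),(411,275),(225,184),(418,184)):print(p,onp(p,0).round(1))
s=sense();R0=Ro.from_euler('xyz',s["tcp_rot"]).as_matrix();print("tcp in bin",(R.T@(s["eef_pos"]-C)).round(1))
E
```

```text
[254 218  19  42 715] [  3.2 -45.2  12. ] [36.2 14.   0. ]
[311 230  18  21 375] [ 4.3  1.2 12. ] [18.1 14.9  0. ]
[366 218  20  42 726] [ 2.9 47.1 12. ] [36.2 18.4 -0. ]
(231, 275) [ 41.2 -77.2   0. ]
(411, 275) [40.7 82.6  0. ]
(225, 184) [-39.6 -76.1   0. ]
(418, 184) [-40.   81.4   0. ]
tcp in bin [ -2.    0.4 142.5]
```

```bash
python3 -m creep '[{"x":-4.5,"y":0.8,"z":30,"rx":0,"ry":0,"rz":0,"hand":0},{"x":0,"y":0,"z":40,"rx":0,"ry":0,"rz":0,"hand":0},{"x":0,"y":0,"z":35,"rx":0,"ry":0,"rz":0,"hand":0},{"x":0,"y":0,"z":18,"rx":0,"ry":0,"rz":0,"hand":0},{"x":0,"y":0,"z":0,"rx":0,"ry":0,"rz":0,"hand":0}]' 
cat >>h.py <<'E'
C0=np.array([561.6,55,108])
def st():
    s=sense();R=Rbin();print("tcp in bin",(R.T@(s["eef_pos"]-C0)).round(2),"F bin",(R.T@s["contact_force"]).round(2),"t",s["clock"],"open",round(s["opening"]*85.4,1),"g",s["grasp_force"])
E
python3 - <<'E'
from h import *
st();c=get_calibration("wrist");f=grab_frame("wrist");cv2.imwrite("pics/w3.png",f[130:400,180:460,::-1])
E
```

```text
clock: 3.2
eef_pos: [559.9, 56.4, 126.3]
tcp_rot: [-3.14, 0.347, 2.963]
contact_force: [-0.4, 1.1, 0.5]
opening: 0.001
grasp_force: 0.0
tcp in bin [ 4.43  1.11 17.84] F bin [-0.39  1.    0.7 ] t 3.2 open 0.1 g 0.0
```

View pics/w3.png

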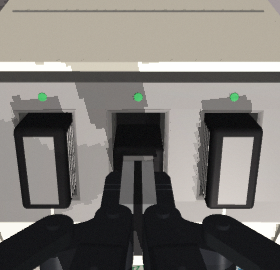

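The shut tips sit over the narrow head, centred in y between the two wide packs. Now feel downwards.

```bash
for i in 1; do python3 -m creep '[{"x":1.5,"y":0,"z":2,"rx":0,"ry":0,"rz":0,"hand":0},{"x":0,"y":0,"z":0,"rx":0,"ry":0,"rz":0,"hand":0}]'>/dev/null; python3 -c "from h import *;st()"; python3 -m creep '[{"x":0,"y":0,"z":1,"rx":0,"ry":0,"rz":0,"hand":0},{"x":0,"y":0,"z":0,"rx":0,"ry":0,"rz":0,"hand":0}]'>/dev/null; python3 -c "from h import *;st()"; done
```

```text
tcp in bin [ 2.73  1.4  17.86] F bin [ 1.14 -0.96  0.2 ] t 3.5 open -0.1 g 0.0
tcp in bin [ 2.26  1.28 16.48] F bin [ 0.09 -0.3   0.12] t 3.75 open -0.1 g 0.0
```

```bash
python3 -m creep '[{"x":0,"y":0,"z":1,"rx":0,"ry":0,"rz":0,"hand":0},{"x":0,"y":0,"z":0,"rx":0,"ry":0,"rz":0,"hand":0}]'>/dev/null; python3 -c "from h import *;st()"; python3 -m creep '[{"x":0,"y":0,"z":1,"rx":0,"ry":0,"rz":0,"hand":0},{"x":0,"y":0,"z":0,"rx":0,"ry":0,"rz":0,"hand":0}]'>/dev/null; python3 -c "from h import *;st()"; python3 -m creep '[{"x":0,"y":0,"z":1,"rx":0,"ry":0,"rz":0,"hand":0},{"x":0,"y":0,"z":0,"rx":0,"ry":0,"rz":0,"hand":0}]'>/dev/null; python3 -c "from h import *;st()"
```

```text
tcp in bin [ 2.13  1.25 15.2 ] F bin [-0.69  0.73  0.34] t 4.0 open 0.2 g 0.0
tcp in bin [ 2.09  1.21 14.12] F bin [0.28 0.51 0.24] t 4.25 open 0.4 g 0.0
tcp in bin [ 2.08  1.23 13.12] F bin [ 0.93 -0.33 -0.56] t 4.5 open -0.3 g 0.0
```

```bash
python3 -m creep '[{"x":0,"y":0,"z":1,"rx":0,"ry":0,"rz":0,"hand":0},{"x":0,"y":0,"z":0,"rx":0,"ry":0,"rz":0,"hand":0}]'>/dev/null; python3 -c "from h import *;st()"; python3 -m creep '[{"x":0,"y":0,"z":1,"rx":0,"ry":0,"rz":0,"hand":0},{"x":0,"y":0,"z":0,"rx":0,"ry":0,"rz":0,"hand":0}]'>/dev/null; python3 -c "from h import *;st()"; python3 -m creep '[{"x":0,"y":0,"z":1,"rx":0,"ry":0,"rz":0,"hand":0},{"x":0,"y":0,"z":0,"rx":0,"ry":0,"rz":0,"hand":0}]'>/dev/null; python3 -c "from h import *;st()"
```

```text
tcp in bin [ 2.13  1.23 12.16] F bin [-0.4  -0.01 -0.04] t 4.75 open -0.1 g 0.0
tcp in bin [ 2.01  1.2  11.31] F bin [-1.14  0.09  4.61] t 5.0 open -0.3 g 2.6504449965432286
tcp in bin [ 2.04  1.21 10.34] F bin [-1.06 -0.6   6.14] t 5.25 open 0.1 g 3.008190868422389
```

Contact is at about 11.8, so it's about 1.5 mm down now. Smaller steps from here.

```bash
python3 -m creep '[{"x":0,"y":0,"z":0.5,"rx":0,"ry":0,"rz":0,"hand":0},{"x":0,"y":0,"z":0,"rx":0,"ry":0,"rz":0,"hand":0}]'>/dev/null; python3 -c "from h import *;st()"; python3 -m creep '[{"x":0,"y":0,"z":0.5,"rx":0,"ry":0,"rz":0,"hand":0},{"x":0,"y":0,"z":0,"rx":0,"ry":0,"rz":0,"hand":0}]'>/dev/null; python3 -c "from h import *;st();st()"
```

```text
tcp in bin [2.03 1.22 9.86] F bin [-0.77  0.18  6.18] t 5.5 open 0.2 g 3.184198618400842
tcp in bin [2.04 1.21 9.36] F bin [-1.51 -0.55  6.79] t 5.75 open -0.0 g 3.2496323506347835
tcp in bin [2.04 1.21 9.36] F bin [-1.51 -0.55  6.79] t 5.75 open -0.0 g 3.2496323506347835
```

```bash
python3 -m creep '[{"x":0,"y":0,"z":0.5,"rx":0,"ry":0,"rz":0,"hand":0},{"x":0,"y":0,"z":0,"rx":0,"ry":0,"rz":0,"hand":0}]'>/dev/null; python3 -c "from h import *;st();st()"
```

```text
tcp in bin [2.06 1.21 8.9 ] F bin [-1.78  0.4   6.74] t 6.0 open -0.2 g 3.2942067948170006
tcp in bin [2.06 1.21 8.9 ] F bin [-1.78  0.4   6.74] t 6.0 open -0.2 g 3.2942067948170006
```

Depth is about 3 mm. Let off 5 mm to see whether the pack follows.

```bash
python3 -m creep '[{"x":0,"y":0,"z":-5,"rx":0,"ry":0,"rz":0,"hand":0},{"x":0,"y":0,"z":0,"rx":0,"ry":0,"rz":0,"hand":0},{"x":0,"y":0,"z":0,"rx":0,"ry":0,"rz":0,"hand":0}]'>/dev/null; python3 -c "from h import *;st()"
```

```text
tcp in bin [ 2.31  1.27 13.75] F bin [-0.25 -0.55  0.14] t 6.375 open -0.1 g 0.0
```

Still caught. Press on to about 4.5 mm, feeling for a force change, then test again.

```bash
python3 -m creep '[{"x":0,"y":0,"z":2.5,"rx":0,"ry":0,"rz":0,"hand":0},{"x":0,"y":0,"z":2.5,"rx":0,"ry":0,"rz":0,"hand":0},{"x":0,"y":0,"z":0,"rx":0,"ry":0,"rz":0,"hand":0}]'>/dev/null; python3 -c "from h import *;st()";  python3 -m creep '[{"x":0,"y":0,"z":0.5,"rx":0,"ry":0,"rz":0,"hand":0},{"x":0,"y":0,"z":0,"rx":0,"ry":0,"rz":0,"hand":0}]'>/dev/null; python3 -c "from h import *;st()"; python3 -m creep '[{"x":0,"y":0,"z":0.5,"rx":0,"ry":0,"rz":0,"hand":0},{"x":0,"y":0,"z":0,"rx":0,"ry":0,"rz":0,"hand":0}]'>/dev/null; python3 -c "from h import *;st()"; 
```

```text
tcp in bin [1.8  1.14 8.52] F bin [-1.19  0.16  5.57] t 6.75 open 0.1 g 2.6395157037768513
tcp in bin [1.94 1.19 8.19] F bin [-1.22  0.92  6.92] t 7.0 open -0.1 g 3.1465577997732908
tcp in bin [1.99 1.2  7.72] F bin [-0.88  0.25  7.22] t 7.25 open 0.2 g 3.3343062456697226
```

```bash
python3 -m creep '[{"x":0,"y":0,"z":0.5,"rx":0,"ry":0,"rz":0,"hand":0},{"x":0,"y":0,"z":0,"rx":0,"ry":0,"rz":0,"hand":0}]'>/dev/null; python3 -c "from h import *;st()"; python3 -m creep '[{"x":0,"y":0,"z":-6.5,"rx":0,"ry":0,"rz":0,"hand":0},{"x":0,"y":0,"z":0,"rx":0,"ry":0,"rz":0,"hand":0},{"x":0,"y":0,"z":0,"rx":0,"ry":0,"rz":0,"hand":0}]'>/dev/null; python3 -c "from h import *;st()"
```

```text
tcp in bin [1.93 1.18 7.21] F bin [-1.92  0.53  6.71] t 7.5 open 0.3 g 3.400324119720608
tcp in bin [ 2.3   1.27 13.74] F bin [-0.14  0.73 -0.09] t 7.875 open -0.0 g 0.0
```

Still caught at about 4.7 mm. Next, to about 6.2 mm.

```bash
python3 -m creep '[{"x":0,"y":0,"z":2.5,"rx":0,"ry":0,"rz":0,"hand":0},{"x":0,"y":0,"z":2.5,"rx":0,"ry":0,"rz":0,"hand":0},{"x":0,"y":0,"z":1.5,"rx":0,"ry":0,"rz":0,"hand":0},{"x":0,"y":0,"z":0,"rx":0,"ry":0,"rz":0,"hand":0}]'>/dev/null; python3 -c "from h import *;st()";  python3 -m creep '[{"x":0,"y":0,"z":0.5,"rx":0,"ry":0,"rz":0,"hand":0},{"x":0,"y":0,"z":0,"rx":0,"ry":0,"rz":0,"hand":0}]'>/dev/null; python3 -c "from h import *;st()"; python3 -m creep '[{"x":0,"y":0,"z":0.5,"rx":0,"ry":0,"rz":0,"hand":0},{"x":0,"y":0,"z":0,"rx":0,"ry":0,"rz":0,"hand":0}]'>/dev/null; python3 -c "from h import *;st()"; 
```

```text
tcp in bin [1.83 1.17 7.07] F bin [-1.19  0.46  5.3 ] t 8.375 open 0.1 g 2.768828555708751
tcp in bin [1.88 1.19 6.67] F bin [-1.65 -0.13  6.72] t 8.625 open -0.2 g 3.3304301009047776
tcp in bin [1.83 1.18 6.17] F bin [-2.28  0.15  7.6 ] t 8.875 open -0.2 g 3.4818748338148
```

```bash
python3 -m creep '[{"x":0,"y":0,"z":0.5,"rx":0,"ry":0,"rz":0,"hand":0},{"x":0,"y":0,"z":0,"rx":0,"ry":0,"rz":0,"hand":0}]'>/dev/null; python3 -c "from h import *;st()"; python3 -m creep '[{"x":0,"y":0,"z":-8,"rx":0,"ry":0,"rz":0,"hand":0},{"x":0,"y":0,"z":0,"rx":0,"ry":0,"rz":0,"hand":0},{"x":0,"y":0,"z":0,"rx":0,"ry":0,"rz":0,"hand":0}]'>/dev/null; python3 -c "from h import *;st()"
```

```text
tcp in bin [1.88 1.15 5.7 ] F bin [-3.06  0.76  6.49] t 9.125 open -0.0 g 3.5520757106132805
tcp in bin [ 2.26  1.24 13.72] F bin [-0.12  0.13  0.28] t 9.5 open 0.1 g 0.0
```

```bash
python3 -m creep '[{"x":0,"y":0,"z":2.5,"rx":0,"ry":0,"rz":0,"hand":0},{"x":0,"y":0,"z":2.5,"rx":0,"ry":0,"rz":0,"hand":0},{"x":0,"y":0,"z":3,"rx":0,"ry":0,"rz":0,"hand":0},{"x":0,"y":0,"z":0,"rx":0,"ry":0,"rz":0,"hand":0}]'>/dev/null; python3 -c "from h import *;st()";  python3 -m creep '[{"x":0,"y":0,"z":0.5,"rx":0,"ry":0,"rz":0,"hand":0},{"x":0,"y":0,"z":0,"rx":0,"ry":0,"rz":0,"hand":0}]'>/dev/null; python3 -c "from h import *;st()"; python3 -m creep '[{"x":0,"y":0,"z":0.5,"rx":0,"ry":0,"rz":0,"hand":0},{"x":0,"y":0,"z":0,"rx":0,"ry":0,"rz":0,"hand":0}]'>/dev/null; python3 -c "from h import *;st()"; 
```

```text
tcp in bin [1.78 1.15 5.47] F bin [-1.25  0.37  5.53] t 10.0 open -0.0 g 2.833734374726191
tcp in bin [1.84 1.17 5.16] F bin [-1.82 -0.5   6.84] t 10.25 open -0.0 g 3.513773095328361
tcp in bin [1.87 1.19 4.66] F bin [-1.74  0.9   8.43] t 10.5 open 0.2 g 3.658495688578114
```

```bash
python3 -m creep '[{"x":0,"y":0,"z":0.5,"rx":0,"ry":0,"rz":0,"hand":0},{"x":0,"y":0,"z":0,"rx":0,"ry":0,"rz":0,"hand":0}]'>/dev/null; python3 -c "from h import *;st()"; python3 -m creep '[{"x":0,"y":0,"z":-9.5,"rx":0,"ry":0,"rz":0,"hand":0},{"x":0,"y":0,"z":0,"rx":0,"ry":0,"rz":0,"hand":0},{"x":0,"y":0,"z":0,"rx":0,"ry":0,"rz":0,"hand":0}]'>/dev/null; python3 -c "from h import *;st()"
```

```text
tcp in bin [1.73 1.12 4.12] F bin [-1.54  0.95  6.82] t 10.75 open 0.4 g 3.4293998207431287
tcp in bin [ 2.23  1.25 14.15] F bin [-2.83  0.03  4.9 ] t 11.125 open 0.2 g 2.720893411897123
```

It's out of the catch: the force persists at 14 mm. Rise with it, clear the top and open the hand.

```bash
python3 -m creep '[{"x":0,"y":0,"z":-8,"rx":0,"ry":0,"rz":0,"hand":0},{"x":0,"y":0,"z":-8,"rx":0,"ry":0,"rz":0,"hand":0},{"x":0,"y":0,"z":-10,"rx":0,"ry":0,"rz":0,"hand":0},{"x":0,"y":0,"z":-20,"rx":0,"ry":0,"rz":0,"hand":0},{"x":0,"y":0,"z":-10,"rx":0,"ry":0,"rz":0,"hand":44},{"x":0,"y":0,"z":0,"rx":0,"ry":0,"rz":0,"hand":44},{"x":0,"y":0,"z":0,"rx":0,"ry":0,"rz":0,"hand":44},{"x":0,"y":0,"z":0,"rx":0,"ry":0,"rz":0,"hand":44}]'
python3 - <<'E'
from h import *
st();c=get_calibration("wrist");f=grab_frame("wrist");cv2.imwrite("pics/w4.png",f[130:430,160:480,::-1])
for X in ([2,1.2,40],[2,1.2,12]): print(pix(c,C0+Rbin()@X)-[160,130])
E
```

```text
clock: 12.12
eef_pos: [540.1, 60.0, 173.6]
tcp_rot: [-3.141, 0.35, 2.964]
contact_force: [0.7, 0.5, -1.3]
opening: 0.515
grasp_force: 0.0
tcp in bin [ 1.77  1.12 69.2 ] F bin [ 0.1   0.56 -1.45] t 12.125 open 44.0 g 0.0
[157.851735   152.80616415]
[157.8176602  133.32639494]
```

View pics/w4.png

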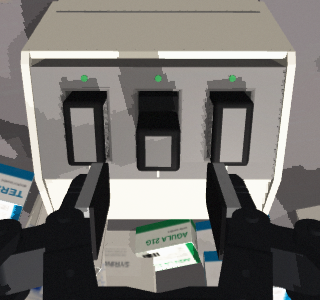

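The pack has sprung up, with its top at crop (159,151) against a predicted (158,153). The wide packs are still seated and the open fingers straddle the head. Descend and pinch.

```bash
python3 -m creep '[{"x":0,"y":0,"z":20,"rx":0,"ry":0,"rz":0,"hand":44},{"x":0,"y":0,"z":20,"rx":0,"ry":0,"rz":0,"hand":44},{"x":0,"y":0,"z":13.5,"rx":0,"ry":0,"rz":0,"hand":44},{"x":0,"y":0,"z":0,"rx":0,"ry":0,"rz":0,"hand":44},{"x":0,"y":0,"z":0,"rx":0,"ry":0,"rz":0,"hand":44}]'>/dev/null; python3 -c "from h import *;st()"; python3 -m creep '[{"x":0,"y":0,"z":0,"rx":0,"ry":0,"rz":0,"hand":15},{"x":0,"y":0,"z":0,"rx":0,"ry":0,"rz":0,"hand":15},{"x":0,"y":0,"z":0,"rx":0,"ry":0,"rz":0,"hand":15},{"x":0,"y":0,"z":0,"rx":0,"ry":0,"rz":0,"hand":15},{"x":0,"y":0,"z":0,"rx":0,"ry":0,"rz":0,"hand":15}]' 35 >/dev/null; python3 -c "from h import *;st()"
```

```text
tcp in bin [ 2.33  1.26 16.45] F bin [-0.73 -0.04 -0.55] t 12.8 open 44.1 g 0.0
tcp in bin [ 2.52  1.35 16.34] F bin [1.29 0.28 0.81] t 13.425 open 23.4 g 37.7713018655777
```

Gripped at 23.4 mm with 38 N. Draw 100 mm along the bay.

```bash
python3 -m creep '[{"x":0,"y":0,"z":-5,"rx":0,"ry":0,"rz":0,"hand":15},{"x":0,"y":0,"z":-10,"rx":0,"ry":0,"rz":0,"hand":15},{"x":0,"y":0,"z":-14,"rx":0,"ry":0,"rz":0,"hand":15},{"x":0,"y":0,"z":-14,"rx":0,"ry":0,"rz":0,"hand":15},{"x":0,"y":0,"z":-14,"rx":0,"ry":0,"rz":0,"hand":15},{"x":0,"y":0,"z":-14,"rx":0,"ry":0,"rz":0,"hand":15},{"x":0,"y":0,"z":-14,"rx":0,"ry":0,"rz":0,"hand":15},{"x":0,"y":0,"z":-15,"rx":0,"ry":0,"rz":0,"hand":15},{"x":0,"y":0,"z":0,"rx":0,"ry":0,"rz":0,"hand":15}]'
python3 - <<'E'
from h import *
st()
s=sense()
# upright: tool y along dish x (yaw .167) -> options
for ya in (0.167+np.pi/2, 0.167-np.pi/2):
    # tool y = dish +-x
    y=np.array([np.cos(.167),np.sin(.167),0]); y=y*(1 if ya>0.2 else -1); z=np.array([0,0,-1.]); x=np.cross(y,z)
    R=np.c_[x,y,z]; print(R.round(2).tolist()); go([464,-261,150],R)
    d0=Ro.from_matrix(R0:=Ro.from_euler('xyz',s["tcp_rot"]).as_matrix())
    # split: untilt (about tool y +0.35) first, then spin about z
    U=d0*Ro.from_rotvec([0,.35,0]); print("after untilt rot",(U.inv()*Ro.from_matrix(R)).as_rotvec().round(3),"shift",(U.inv().apply(np.array([464,-261,180])-s["eef_pos"])).round(1))
print(s["qpos"].round(2))
E
```

```text
clock: 14.55
eef_pos: [525.0, 63.2, 219.3]
tcp_rot: [3.141, 0.352, 2.964]
contact_force: [-0.5, 1.7, -1.3]
opening: 0.272
grasp_force: 37.4
tcp in bin [  2.97   1.58 117.45] F bin [-1.19  1.6  -0.91] t 14.55 open 23.2 g 37.433393597602844
[[-0.17, 0.99, 0.0], [0.99, 0.17, 0.0], [0.0, 0.0, -1.0]]
rot in tool [0.217 0.307 1.213] then shift [-309.5 -114.    69.3] shift in old axes [  26.5 -329.9   63.9]
after untilt rot [0.002 0.002 1.226] shift [   2.9 -329.9   39.1]
[[0.17, -0.99, 0.0], [-0.99, -0.17, 0.0], [0.0, -0.0, -1.0]]
rot in tool [-0.337  0.238 -1.893] then shift [309.5 114.   69.3] shift in old axes [  26.5 -329.9   63.9]
after untilt rot [-0.002  0.002 -1.915] shift [   2.9 -329.9   39.1]
[ 0.2   0.06  2.09 -0.2   0.67 -1.05]
```

Out of the bay. Straighten, move over to the dish, then turn 1.226 rad.

```bash
python3 -m creep '[{"x":0,"y":0,"z":-5,"rx":0,"ry":0.117,"rz":0,"hand":15},{"x":0,"y":0,"z":0,"rx":0,"ry":0.117,"rz":0,"hand":15},{"x":0,"y":0,"z":0,"rx":0,"ry":0.117,"rz":0,"hand":15},{"x":0.3,"y":-33,"z":0,"rx":0,"ry":0,"rz":0,"hand":15},{"x":0.3,"y":-33,"z":0,"rx":0,"ry":0,"rz":0,"hand":15},{"x":0.3,"y":-33,"z":0,"rx":0,"ry":0,"rz":0,"hand":15},{"x":0.3,"y":-33,"z":0,"rx":0,"ry":0,"rz":0,"hand":15},{"x":0.3,"y":-33,"z":0,"rx":0,"ry":0,"rz":0,"hand":15},{"x":0.3,"y":-33,"z":0,"rx":0,"ry":0,"rz":0,"hand":15},{"x":0.3,"y":-33,"z":0,"rx":0,"ry":0,"rz":0,"hand":15},{"x":0.3,"y":-33,"z":0,"rx":0,"ry":0,"rz":0,"hand":15},{"x":0.3,"y":-33,"z":0,"rx":0,"ry":0,"rz":0,"hand":15},{"x":0.3,"y":-33,"z":0,"rx":0,"ry":0,"rz":0,"hand":15}]' >/dev/null
python3 -m creep '[{"x":0,"y":0,"z":5,"rx":0,"ry":0,"rz":0.153,"hand":15},{"x":0,"y":0,"z":5,"rx":0,"ry":0,"rz":0.153,"hand":15},{"x":0,"y":0,"z":5,"rx":0,"ry":0,"rz":0.153,"hand":15},{"x":0,"y":0,"z":5,"rx":0,"ry":0,"rz":0.153,"hand":15},{"x":0,"y":0,"z":5,"rx":0,"ry":0,"rz":0.153,"hand":15},{"x":0,"y":0,"z":5,"rx":0,"ry":0,"rz":0.153,"hand":15},{"x":0,"y":0,"z":5,"rx":0,"ry":0,"rz":0.153,"hand":15},{"x":0,"y":0,"z":5,"rx":0,"ry":0,"rz":0.153,"hand":15},{"x":0,"y":0,"z":0,"rx":0,"ry":0,"rz":0,"hand":15}]'
python3 - <<'E'
from h import *
y=np.array([np.cos(.167),np.sin(.167),0]);z=np.array([0,0,-1.]);R=np.c_[np.cross(y,z),y,z];go([464,-261,125],R)
c=get_calibration("wrist");f=grab_frame("wrist")[:,:,::-1].copy();g=grab_frame("scene")[:,:,::-1]
W=[]
for t in np.array([[-28,-45],[22,-45],[22,45],[-28,45]]): W.append(pix(c,[464+.986*t[0]-.166*t[1],-261+.166*t[0]+.986*t[1],5]))
print(np.round(W).tolist())
cv2.imwrite("pics/w5.png",f)
E
```

```text
clock: 17.3
eef_pos: [461.2, -260.9, 181.8]
tcp_rot: [-3.14, -0.001, 1.741]
contact_force: [-0.7, 0.4, 0.0]
opening: 0.276
grasp_force: 37.4
rot in tool [-0.002 -0.001  0.003] then shift [-0.5  2.7 56.8] shift in old axes [-0.6  2.8 56.8]
[[293.0, 260.0], [344.0, 260.0], [346.0, 167.0], [291.0, 166.0]]
```

View pics/w5.png

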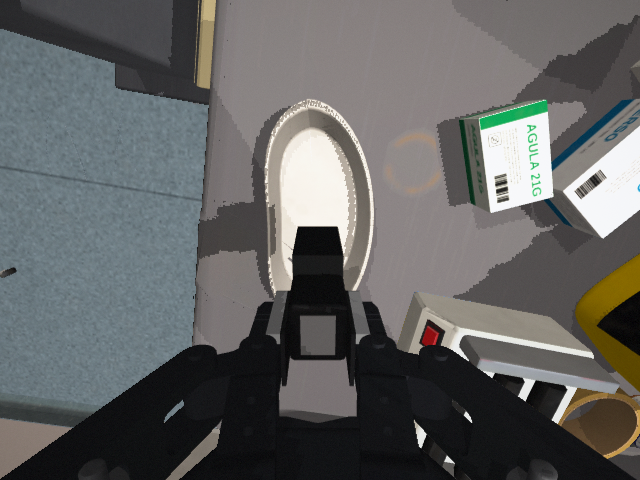

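The pack hangs straight. The dish floor spans about x 281–350 px and is centred near 316, so my current position (dish x about -3 mm) is the middle of the free floor. Lower away.

```bash
python3 -m creep '[{"x":0,"y":0,"z":25,"rx":0,"ry":0,"rz":0,"hand":15},{"x":0,"y":0,"z":30,"rx":0,"ry":0,"rz":0,"hand":15},{"x":0,"y":0,"z":25,"rx":0,"ry":0,"rz":0,"hand":15},{"x":0,"y":0,"z":20,"rx":0,"ry":0,"rz":0,"hand":15},{"x":0,"y":0,"z":10,"rx":0,"ry":0,"rz":0,"hand":15},{"x":0,"y":0,"z":0,"rx":0,"ry":0,"rz":0,"hand":15},{"x":0,"y":0,"z":0,"rx":0,"ry":0,"rz":0,"hand":15}]'; python3 -m creep '[{"x":0,"y":0,"z":1.5,"rx":0,"ry":0,"rz":0,"hand":15},{"x":0,"y":0,"z":0,"rx":0,"ry":0,"rz":0,"hand":15}]';python3 -m creep '[{"x":0,"y":0,"z":1.5,"rx":0,"ry":0,"rz":0,"hand":15},{"x":0,"y":0,"z":0,"rx":0,"ry":0,"rz":0,"hand":15}]'
```

```text
clock: 18.27
eef_pos: [462.0, -261.4, 73.4]
tcp_rot: [3.141, 0.001, 1.741]
contact_force: [0.1, -0.5, -0.7]
opening: 0.27
grasp_force: 37.5
clock: 18.52
eef_pos: [461.7, -261.2, 71.5]
tcp_rot: [-3.141, 0.0, 1.74]
contact_force: [-0.2, 0.2, -0.8]
opening: 0.268
grasp_force: 37.5
clock: 18.77
eef_pos: [461.4, -261.0, 69.6]
tcp_rot: [-3.141, -0.0, 1.74]
contact_force: [-0.4, 0.5, -1.6]
opening: 0.275
grasp_force: 37.5
```

```bash
python3 -m creep '[{"x":0,"y":0,"z":1.5,"rx":0,"ry":0,"rz":0,"hand":15},{"x":0,"y":0,"z":0,"rx":0,"ry":0,"rz":0,"hand":15}]'|grep -E 'eef|cont'; python3 -m creep '[{"x":0,"y":0,"z":1,"rx":0,"ry":0,"rz":0,"hand":15},{"x":0,"y":0,"z":0,"rx":0,"ry":0,"rz":0,"hand":15}]'|grep -E 'eef|cont';python3 -m creep '[{"x":0,"y":0,"z":0.7,"rx":0,"ry":0,"rz":0,"hand":15},{"x":0,"y":0,"z":0,"rx":0,"ry":0,"rz":0,"hand":15}]'|grep -E 'eef|cont'
```

```text
eef_pos: [461.4, -261.0, 68.0]
contact_force: [-0.5, -0.2, -0.3]
eef_pos: [461.4, -261.0, 67.0]
contact_force: [0.7, 0.6, -0.2]
eef_pos: [461.5, -261.1, 66.4]
contact_force: [-0.2, -1.0, -1.1]
```

```bash
python3 -m creep '[{"x":0,"y":0,"z":0.7,"rx":0,"ry":0,"rz":0,"hand":15},{"x":0,"y":0,"z":0,"rx":0,"ry":0,"rz":0,"hand":15}]'|grep -E 'eef|cont'; python3 -m creep '[{"x":0,"y":0,"z":0.5,"rx":0,"ry":0,"rz":0,"hand":15},{"x":0,"y":0,"z":0,"rx":0,"ry":0,"rz":0,"hand":15}]'|grep -E 'eef|cont'
```

```text
eef_pos: [461.5, -261.1, 65.7]
contact_force: [-0.4, 0.1, -0.9]
eef_pos: [461.5, -261.1, 65.2]
contact_force: [0.1, -0.6, -0.3]
```

```bash
python3 -m creep '[{"x":0,"y":0,"z":0.5,"rx":0,"ry":0,"rz":0,"hand":15},{"x":0,"y":0,"z":0,"rx":0,"ry":0,"rz":0,"hand":15}]'|grep -E 'eef|cont'; python3 -m creep '[{"x":0,"y":0,"z":0.5,"rx":0,"ry":0,"rz":0,"hand":15},{"x":0,"y":0,"z":0,"rx":0,"ry":0,"rz":0,"hand":15}]'|grep -E 'eef|cont'
```

```text
eef_pos: [461.5, -261.1, 64.8]
contact_force: [-0.3, -0.3, 0.8]
eef_pos: [461.6, -261.1, 64.7]
contact_force: [-2.1, 0.5, 6.4]
```

Standing on the floor (6 N at z 64.7). Open and withdraw.

```bash
python3 -m creep '[{"x":0,"y":0,"z":-0.3,"rx":0,"ry":0,"rz":0,"hand":26},{"x":0,"y":0,"z":0,"rx":0,"ry":0,"rz":0,"hand":32},{"x":0,"y":0,"z":0,"rx":0,"ry":0,"rz":0,"hand":50},{"x":0,"y":0,"z":0,"rx":0,"ry":0,"rz":0,"hand":50},{"x":0,"y":0,"z":-10,"rx":0,"ry":0,"rz":0,"hand":50},{"x":0,"y":0,"z":-25,"rx":0,"ry":0,"rz":0,"hand":50},{"x":0,"y":0,"z":-35,"rx":0,"ry":0,"rz":0,"hand":50},{"x":0,"y":0,"z":-35,"rx":0,"ry":0,"rz":0,"hand":50},{"x":0,"y":0,"z":-35,"rx":0,"ry":0,"rz":0,"hand":50},{"x":0,"y":0,"z":0,"rx":0,"ry":0,"rz":0,"hand":50},{"x":0,"y":0,"z":0,"rx":0,"ry":0,"rz":0,"hand":50}]'
python3 - <<'E'
from h import *
a=grab_frame("scene")[150:330,220:480,::-1];b=grab_frame("side")[180:410,240:420,::-1]
cv2.imwrite("pics/end.png",np.hstack([cv2.resize(a,(470,400)),cv2.resize(b,(313,400))]))
E
```

```text
clock: 21.9
eef_pos: [461.3, -260.9, 204.5]
tcp_rot: [-3.141, -0.0, 1.74]
contact_force: [0.2, 0.4, -0.2]
opening: 0.589
grasp_force: 0.0
```

View pics/end.png

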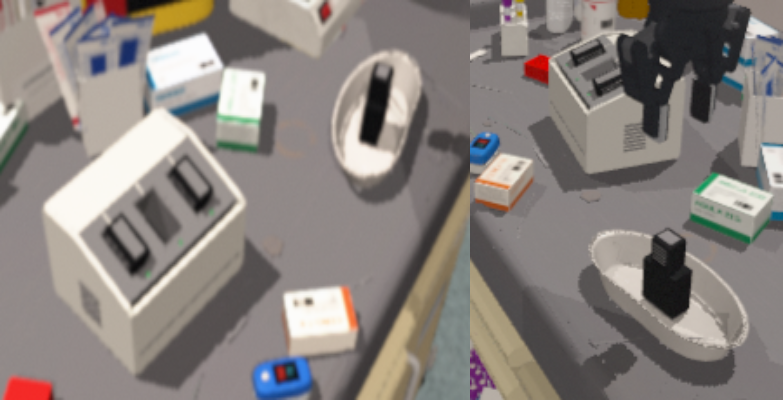

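The narrow pack stands upright in the dish, at about (377,105) in the left crop and (667,275) in the right. The middle bay is empty, both wide packs are still caught, and the bystanders in view are where they were. The hand is clear.

```bash
python3 -c "from rig import *;print(sign_off())"
```

```text
the job is handed in; nothing more can be done
None
```

The narrow-headed pack is out of the middle bay and standing upright in the kidney dish, both wide packs are still caught, and the job is handed in at about 22 s on the robot's clock.

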